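# Reset the tripped breakers in order

## Task

The four push-to-reset breakers in the rail tray have popped up. With a fingertip, lightly press the red button in until its white band is out of sight, then the yellow one, then the blue one, and leave the green one up, because its circuit is still under repair. Do not pinch, lift or shift the breakers, and leave everything else on the bench where it is.

Things in the scene. Friction and masses are not known exactly. Their poses are not given: they have to be found in the camera images.
- rail_tray: Aluminium rail tray screwed to the bench, 88 x 236 mm (272 mm long over its screw ears), floor 4 mm thick, lips and dividers 14 mm high. It holds the four breakers side by side along its own y axis in four cells, 57 mm from centre to centre. Origin at the centre of its underside; its z axis is up, its x axis points away from the robot within about 35 degrees.
- breaker_red: Grey breaker module with the red button, 74 x 48 mm, its top 42 mm above its underside; it stands loose in a cell of the rail tray (which cell differs from run to run), about 0.25 kg. Origin at the centre of its underside, z axis up; the button is central on its top.
- red_top (a point): Centre of the flat top of the red button: a round cap 25 mm across and 7 mm thick, over a white band 9 mm high. Popped up, it stands 16 mm above the module's top and about 62 mm above the bench. The point moves with the button.
- button_red (a joint): How far the red button is pushed down, m: 0 popped up (starts at 0 to 0.001), 0.009 with the white band just out of sight, 0.014 hard against its stop. It yields to about 4 N with no spring and stays where it is left. It counts as in from 0.007 on; stopping at 0.009 to 0.012 avoids a thump on the stop.
- breaker_yellow: Grey breaker module with the yellow button, 74 x 48 mm, its top 42 mm above its underside; it stands loose in a cell of the rail tray (which cell differs from run to run), about 0.25 kg. Origin at the centre of its underside, z axis up; the button is central on its top.
- yellow_top (a point): Centre of the flat top of the yellow button: a round cap 25 mm across and 7 mm thick, over a white band 9 mm high. Popped up, it stands 16 mm above the module's top and about 62 mm above the bench. The point moves with the button.
- button_yellow (a joint): How far the yellow button is pushed down, m: 0 popped up (starts at 0 to 0.001), 0.009 with the white band just out of sight, 0.014 hard against its stop. It yields to about 4 N with no spring and stays where it is left. It counts as in from 0.007 on; stopping at 0.009 to 0.012 avoids a thump on the stop.
- breaker_blue: Grey breaker module with the blue button, 74 x 48 mm, its top 42 mm above its underside; it stands loose in a cell of the rail tray (which cell differs from run to run), about 0.25 kg. Origin at the centre of its underside, z axis up; the button is central on its top.
- blue_top (a point): Centre of the flat top of the blue button: a round cap 25 mm across and 7 mm thick, over a white band 9 mm high. Popped up, it stands 16 mm above the module's top and about 62 mm above the bench. The point moves with the button.
- button_blue (a joint): How far the blue button is pushed down, m: 0 popped up (starts at 0 to 0.001), 0.009 with the white band just out of sight, 0.014 hard against its stop. It yields to about 4 N with no spring and stays where it is left. It counts as in from 0.007 on; stopping at 0.009 to 0.012 avoids a thump on the stop.
- breaker_green: Grey breaker module with the green button, 74 x 48 mm, its top 42 mm above its underside; it stands loose in a cell of the rail tray (which cell differs from run to run), about 0.25 kg. Origin at the centre of its underside, z axis up; the button is central on its top.
- green_top (a point): Centre of the flat top of the green button: a round cap 25 mm across and 7 mm thick, over a white band 9 mm high. Popped up, it stands 16 mm above the module's top and about 62 mm above the bench. The point moves with the button.
- button_green (a joint): How far the green button is pushed down, m: 0 popped up (starts at 0 to 0.001), 0.009 with the white band just out of sight, 0.014 hard against its stop. It yields to about 4 N with no spring and stays where it is left. This one must stay up (below 0.003).
- piston: Bystander: pale grey engine piston standing crown up, 55 mm across and 54 mm tall, 80 to 130 mm beyond the rail tray's middle line. Origin at the centre of its underside.
- bolt_tin: Bystander: round open tin of bolts, 77 mm across, 37 mm tall, beyond the rail tray. Origin at the centre of its underside.
- spark_plug: Bystander: spark plug lying on the bench on the robot's side of the rail tray, 77 mm long, 23 mm high. Origin at the centre of its underside.
- spanner: Bystander: small steel spanner lying flat on the robot's side of the rail tray, 150 mm long, 5 mm high. Origin at the centre of its underside.
- drink_can: Bystander: black drink can standing to the right of the rail tray, 66 mm across, 115 mm tall. Origin at the centre of its underside.
- spray_bare: Bystander: bare metal spray can with a red cap standing to the left of the rail tray, 68 mm across, 146 mm tall. Origin at the centre of its underside.

How it is judged:
On the way, in this order (a step that is already met when the one before it is completed fails the run):
1. the red button is pressed in (value of joint button_red above 0.007 m), for 0.2 s.
2. the yellow button is pressed in (value of joint button_yellow above 0.007 m), for 0.2 s.
3. the blue button is pressed in (value of joint button_blue above 0.007 m), for 0.2 s.
At the end, for the whole second after the job is handed in: The red, yellow and blue buttons are each at least 7 mm in, the green one is up (pushed less than 3 mm), and all four breakers stand upright, at rest, in their cells within 10 mm of where they began (value of joint each of button_red, button_yellow, button_blue above 0.007 m and value of joint button_green below 0.003 m and distance of each of breaker_red, breaker_yellow, breaker_blue, breaker_green from where it was at the start of the episode below 0.01 m and angle between each of breaker_red, breaker_yellow, breaker_blue, breaker_green's own z axis and vertical below 0.06 rad and linear speed of each of breaker_red, breaker_yellow, breaker_blue, breaker_green below 0.02 m/s); the robot touches nothing.
It fails at once if a button is pressed (over 3 mm) out of turn: yellow before red is in, or blue before red and yellow are in ((value of joint button_yellow above 0.003 m and value of joint button_red below 0.007 m) or (value of joint button_blue above 0.003 m and value of joint any of button_red, button_yellow below 0.007 m)).
It fails at once if the green button is pressed (over 3 mm) (value of joint button_green above 0.003 m).
It fails at once if a breaker is struck or pressed hard (over 30 N) (contact force between the fingers and breaker_red above 30 N or contact force between the fingers and breaker_yellow above 30 N or contact force between the fingers and breaker_blue above 30 N or contact force between the fingers and breaker_green above 30 N).
It fails at once if a breaker is lifted, tipped or shifted (over 10 mm or 0.15 rad) (distance of any of breaker_red, breaker_yellow, breaker_blue, breaker_green from where it was at the start of the episode above 0.01 m or angle between any of breaker_red, breaker_yellow, breaker_blue, breaker_green's own z axis and vertical above 0.15 rad).
It fails at once if a bystander is moved (over 20 mm) (distance of any of piston, bolt_tin, spark_plug, spanner, drink_can, spray_bare from where it was at the start of the episode above 0.02 m).
It also fails if it takes over 40 s, if anything falls off the work surface, if the arm or the gripper's body presses on something with over 40 N, if the wrist force passes 120 N, or if a joint passes its speed limit or range.

## Robot

A 6-joint arm with a two-finger parallel gripper is mounted at the origin on a cart in front of the work surface, level with it; the furniture and walls round the work are solid. World frame = base frame: x ahead of the robot, y to its left, z up, the work surface at z = 0. Lengths are in m, angles in rad, forces in N, time in s.
With the tool pointing down it reaches from about 0.35 to 0.95 m from the base axis. Payload 17.4 kg.
Tool frame: the origin (TCP) lies between the finger pads; the fingertips stand 14 mm ahead of it and the grasp point (between the pads) lies 5 mm behind it (tcp_to_tips is the distance from the TCP to the fingertips, in m); z points along the fingers, y is the direction in which the jaws open and shut (so a half turn about z gives the same grasp; the last joint's range is limited). The gripper opens to 93 mm and grips with 3 to 60 N. Pads are 15 mm wide; open, the fingers measure 128 mm over their backs; the gripper's body (75 mm by 188 mm) begins 65 mm behind the grasp point.
Start: joints at [1.131, 0.116, 1.442, -0, 1.584, -0.038], TCP at [0.264, 0.621, 0.233] pointing down, gripper open.
Joint ranges: [-2.83, 2.83], [-0.83, 2.19], [0.07, 2.5], [-1.14, 4.28], [0.01, 3], [-2.97, 2.97]. Speed limits (rad/s): [1.89, 1.89, 2.22, 3.14, 3.14, 3.14].

## Interface

Orientations are given as a rotation vector (axis times angle).
In Python, from station import * gives the robot as it stands. The module is installed in compiled form; this text tells all that it offers.
- The arm moves only by the tool step_arm, never from a script. Its argument "targets" is a list of rows, each an object with "grip": the finger opening in m, from 0 to 0.093; "slide": the shift along the world's x, y, z in m, a list of three; "turn": the turn, a rotation vector about the world's x, y, z in degrees, a list of three. A call has 1 to 5 rows; each row shifts and turns the pose as measured when the row begins; what a row does not reach is not made up. A row lasts 1/12 s, in which the tool goes at most 41.7 mm and 7.16 degrees, less where a joint would pass 70% of its speed; a pose out of reach is approached as far as the arm can. A call is refused whole if a number of a shift passes 0.0417 or a number of a turn 7.16, either way. A call with a gripper value outside its range is refused whole. The fingers move at their own pace and stop on an object; "force" is the grip in N (left out, the last holds). Time passes only in rows, so rows that do not move let the fingers close. It gives the time, the measured TCP pose, the force and the opening at its end, in the units of the state.
- get_state(): the state, without advancing time (a new reading comes with each control period).
- read_camera(name): name is "scene" or "top"; returns (picture, depth): 420x560x3 uint8, red, green, blue; 420x560 float32, m along the optical axis (not along the pixel's ray), 0 where there is no reading.
- get_calibration(name): a dict with "K" (3x3 intrinsics, pixels), "k1" (the pictures are not rectified: a ray, as slopes to the right and down, at radius r is drawn at 1 + k1 r^2 times it, then the intrinsics apply), "world_from_camera" (4x4, takes a point from camera to world coordinates). Camera axes: x right, y up, looking along -z (the intrinsics and any distortion apply to the point x, -y, -z); pixel columns grow to the right and rows downward; lengths in m; the calibration is good to about 2 mm. A picture is of the moment at which its call begins. get_calibration takes no time and is no camera call.
- finish_job(): hands the job in, once; it reports no verdict.
The state is a dict: "clock": time; "joint_pos": joint angles; "joint_vel": joint speeds; "effort": joint torques, N m; "position": TCP position; "orientation": TCP orientation; "contact_force": force on the tool from outside, world axes, zero at the start; "wrist_torque": the same for the moment, N m; "grip_width": opening from 0.0 (shut) to 1.0 (fully open).
Only numpy, scipy, OpenCV 4.12 (cv2) and the standard library are available. Lean on these libraries where they do the work, as an engineer would, in place of code of your own. Each camera call takes 0.05 s, during which the arm holds its last target.

## Working session

There is one attempt and no reset: what is moved stays moved. The work goes in short steps, Python scripts to look and compute and a tool call to move; the robot and the scene stay as the last step left them, time stands still between calls to the robot, and variables do not carry over. Pictures are saved under pics/ and viewed, and the job is handed in when it is done.

Besides the shell and the picture viewer there is one more tool, called after "Emit:" as name(argument=value, ...), one argument or row to a line, values as JSON. step_arm: Moves the arm, as the interface text tells. Its arguments: {"type":"object","properties":{"targets":{"type":"array"},"force":{"type":"number"}},"required":["targets"]}

```bash
mkdir -p pics; cat > h.py <<'E'
from station import *
import numpy as np, cv2
def snap(n,f):
    p,d=read_camera(n); cv2.imwrite('pics/'+f+'.png',cv2.cvtColor(p,cv2.COLOR_RGB2BGR)); np.savez('pics/'+f,p=p,d=d); return p,d
def world(n,d):
    c=get_calibration(n);K=np.array(c['K']);k1=c['k1'];T=np.array(c['world_from_camera'])
    v,u=np.mgrid[:d.shape[0],:d.shape[1]]
    xd=(u-K[0,2])/K[0,0];yd=(v-K[1,2])/K[1,1];x,y=xd.copy(),yd.copy()
    for _ in range(15):
        s=1+k1*(x*x+y*y);x=xd/s;y=yd/s
    P=np.stack([x*d,-y*d,-d,np.ones_like(d)],-1)@T.T
    return P[...,:3]
E
python3 - <<'E'
from h import *
s=get_state();print(s)
for n in('top','scene'): 
    snap(n,n+'0');c=get_calibration(n);print(np.round(c['world_from_camera'],3).tolist(),c['k1'])
E
```

```text
{'clock': 0.0, 'joint_pos': array([ 1.13122309e+00,  1.16502693e-01,  1.44224750e+00, -5.43142572e-06,
        1.58399580e+00, -3.78043945e-02]), 'joint_vel': array([ 3.32347311e-05,  8.27646388e-04,  1.97394659e-03, -7.42966427e-04,
        5.74295532e-05,  1.59477491e-03]), 'effort': array([ 5.00433616e-04, -7.21268177e+01, -6.22622323e+01,  7.80908042e-02,
        2.37930642e-02, -1.18657845e-04]), 'position': array([0.26389246, 0.62108205, 0.23190494]), 'orientation': array([-6.26807628e-01, -3.07815422e+00,  1.76216861e-03]), 'contact_force': array([ 0.11002514,  1.03755887, -0.15285217]), 'wrist_torque': array([-0.02058402, -0.02621678, -0.03445915]), 'grip_width': 1.00410900444373}
[[0.03, 0.998, -0.059, 0.524], [-1.0, 0.03, 0.004, -0.01], [0.006, 0.058, 0.998, 0.941], [0.0, 0.0, 0.0, 1.0]] -0.010543500570670933
[[0.722, 0.459, -0.517, -0.036], [-0.692, 0.486, -0.534, -0.626], [0.006, 0.743, 0.669, 0.875], [0.0, 0.0, 0.0, 1.0]] -0.07111496303793882
```

View pics/top0.png

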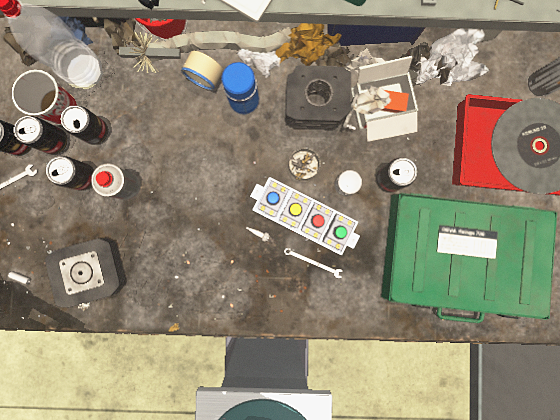

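View pics/scene0.png

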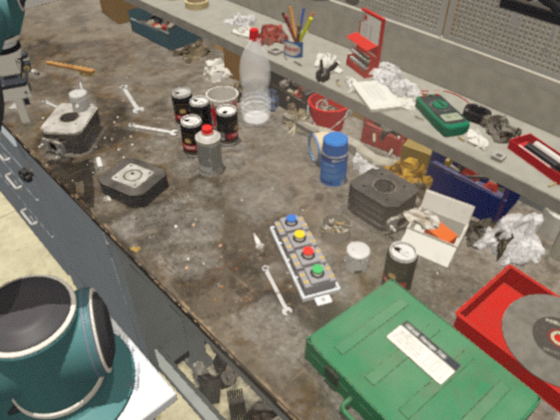

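```bash
python3 - <<'E'
from h import *
from scipy import ndimage as N
for n in('top','scene'):
    z=np.load(f'pics/{n}0.npz');p=z['p'].astype(int);W=world(n,z['d'])
    hsv=cv2.cvtColor(z['p'],cv2.COLOR_RGB2HSV).astype(int)
    m=(hsv[...,1]>120)&(hsv[...,2]>60)&(W[...,2]>0.045)&(z['d']>0)
    l,k=N.label(m)
    for i in range(1,k+1):
        q=l==i
        if q.sum()<40: continue
        v,u=np.where(q);w=W[q]
        t=w[:,2]>np.median(w[:,2])-.004; w2=w[t]
        print(n,q.sum(),u.mean().round(),v.mean().round(),'hue',np.median(hsv[q][:,0]),'med',np.median(w,0).round(4),'mean',w2.mean(0).round(4),'ext',np.ptp(w2,0).round(3))
E
```

```text
top 284 10.0 7.0 hue 176.0 med [0.8929 0.4494 0.2907] mean [0.8941 0.4512 0.2969] ext [0.021 0.025 0.02 ]
top 370 161.0 25.0 hue 1.0 med [0.9836 0.2537 0.0839] mean [0.9808 0.2641 0.0916] ext [0.021 0.092 0.017]
top 663 306.0 38.0 hue 18.0 med [ 0.9784 -0.0783  0.0533] mean [ 0.9781 -0.0749  0.0575] ext [0.092 0.074 0.117]
top 79 333.0 37.0 hue 18.0 med [ 0.9812 -0.1393  0.0535] mean [ 0.9799 -0.1385  0.0552] ext [0.019 0.037 0.012]
top 920 238.0 80.0 hue 107.0 med [0.8381 0.0699 0.1394] mean [0.8419 0.0704 0.1396] ext [0.069 0.067 0.008]
top 55 197.0 74.0 hue 107.0 med [0.8721 0.166  0.0787] mean [0.8745 0.172  0.0807] ext [0.021 0.042 0.01 ]
top 330 396.0 100.0 hue 9.0 med [ 0.8372 -0.2889  0.0492] mean [ 0.8369 -0.2889  0.0494] ext [0.045 0.056 0.009]
top 867 480.0 140.0 hue 2.0 med [ 0.7521 -0.4606  0.0534] mean [ 0.7459 -0.4803  0.0535] ext [0.22  0.145 0.008]
top 44 234.0 103.0 hue 109.0 med [0.8109 0.0852 0.069 ] mean [0.811  0.0849 0.0778] ext [0.012 0.023 0.029]
top 73 52.0 116.0 hue 1.0 med [0.7704 0.4963 0.0611] mean [0.771  0.4965 0.0696] ext [0.016 0.037 0.031]
top 98 53
[... 3231 characters left out ...]
0.056 0.009]
scene 66 299.0 234.0 hue 26.0 med [ 0.5763 -0.0625  0.0595] mean [ 0.5763 -0.0625  0.0595] ext [0.023 0.024 0.007]
scene 72 308.0 251.0 hue 2.0 med [ 0.5528 -0.114   0.0595] mean [ 0.5517 -0.1141  0.0596] ext [0.023 0.022 0.008]
scene 55 317.0 269.0 hue 66.0 med [ 0.5273 -0.165   0.0597] mean [ 0.5271 -0.1647  0.0599] ext [0.021 0.02  0.006]
scene 962 498.0 303.0 hue 2.0 med [ 0.7296 -0.4741  0.0534] mean [ 0.7333 -0.4853  0.0536] ext [0.223 0.147 0.01 ]
scene 68 553.0 387.0 hue 2.0 med [ 0.6319 -0.656   0.0539] mean [ 0.6321 -0.6548  0.054 ] ext [0.014 0.032 0.007]
scene 50 375.0 413.0 hue 70.0 med [ 0.3614 -0.456   0.0524] mean [ 0.3615 -0.4552  0.0534] ext [0.004 0.03  0.013]
```

Buttons are in a straight line about 57 mm apart with tops near z = 0.060, which matches the description: blue (273,197), yellow (295,209), red (318,220), green (341,232). I'll shut the fingers and travel high to the red button.

Emit:
step_arm(
  targets=[
    {"grip": 0,"slide": [0.015,-0.037,0],"turn": [0,0,0]},
    {"grip": 0,"slide": [0.015,-0.037,0],"turn": [0,0,0]},
    {"grip": 0,"slide": [0.015,-0.037,0],"turn": [0,0,0]},
    {"grip": 0,"slide": [0.015,-0.037,0],"turn": [0,0,0]},
    {"grip": 0,"slide": [0.015,-0.037,0],"turn": [0,0,0]},
  ],
  force=10,
)

```text
clock: 0.52
position: [0.3368, 0.4339, 0.2268]
orientation: [-0.614, -3.077, 0.01]
contact_force: [1.0, 0.3, 0.8]
grip_width: 0.691
```

Emit:
step_arm(
  targets=[
    {"grip": 0,"slide": [0.015,-0.037,0.002],"turn": [0,0,0]},
    {"grip": 0,"slide": [0.015,-0.037,0.001],"turn": [0,0,0]},
    {"grip": 0,"slide": [0.015,-0.037,0.001],"turn": [0,0,0]},
    {"grip": 0,"slide": [0.015,-0.037,0],"turn": [0,0,0]},
    {"grip": 0,"slide": [0.015,-0.037,0],"turn": [0,0,0]},
  ],
)

```text
clock: 0.93
position: [0.412, 0.2395, 0.2295]
orientation: [-0.61, -3.078, 0.012]
contact_force: [1.1, -0.2, -0.4]
grip_width: 0.331
```

Emit:
step_arm(
  targets=[
    {"grip": 0,"slide": [0.015,-0.037,0],"turn": [0,0,0]},
    {"grip": 0,"slide": [0.015,-0.037,0],"turn": [0,0,0]},
    {"grip": 0,"slide": [0.015,-0.037,0],"turn": [0,0,0]},
    {"grip": 0,"slide": [0.015,-0.037,0],"turn": [0,0,0]},
    {"grip": 0,"slide": [0.015,-0.037,0],"turn": [0,0,0]},
  ],
)

```text
clock: 1.35
position: [0.4871, 0.0449, 0.2294]
orientation: [-0.61, -3.079, 0.011]
contact_force: [0.2, 1.0, 0.2]
grip_width: 0.014
```

Emit:
step_arm(
  targets=[
    {"grip": 0,"slide": [0.015,-0.037,-0.015],"turn": [0,0,0]},
    {"grip": 0,"slide": [0.015,-0.037,-0.015],"turn": [0,0,0]},
    {"grip": 0,"slide": [0.015,-0.036,-0.015],"turn": [0,0,0]},
    {"grip": 0,"slide": [0.013,-0.03,-0.015],"turn": [0,0,0]},
    {"grip": 0,"slide": [0.004,-0.01,-0.02],"turn": [0,0,0]},
  ],
)

```text
clock: 1.77
position: [0.5493, -0.1113, 0.1529]
orientation: [0.616, 3.076, -0.011]
contact_force: [0.1, 0.1, 0.7]
grip_width: 0.005
```

Emit:
step_arm(
  targets=[
    {"grip": 0,"slide": [0,0,-0.01],"turn": [0,0,0]},
    {"grip": 0,"slide": [0,0,0],"turn": [0,0,0]},
  ],
)

```text
clock: 1.93
position: [0.548, -0.1137, 0.1375]
orientation: [-0.622, -3.077, 0.011]
contact_force: [-0.5, -0.1, 0.6]
grip_width: 0.007
```

Emit:
step_arm(
  targets=[
    {"grip": 0,"slide": [0.003,0.001,-0.018],"turn": [0,0,0]},
    {"grip": 0,"slide": [0.001,0,-0.015],"turn": [0,0,0]},
    {"grip": 0,"slide": [0,0,-0.008],"turn": [0,0,0]},
    {"grip": 0,"slide": [0,0,0],"turn": [0,0,0]},
  ],
)

```text
clock: 2.27
position: [0.5517, -0.1098, 0.0965]
orientation: [-0.619, -3.079, 0.01]
contact_force: [-0.0, -0.6, 0.1]
grip_width: 0.006
```

```bash
python3 - <<'E'
from h import *
for n in('top','scene'):
    p,d=snap(n,n+'1')
    r=(slice(150,270),slice(230,390)) if n=='top' else (slice(180,310),slice(230,400))
    cv2.imwrite(f'pics/{n}1c.png',cv2.resize(cv2.cvtColor(p[r],cv2.COLOR_RGB2BGR),None,fx=4,fy=4,interpolation=cv2.INTER_CUBIC))
s=get_state();print(s['position'],s['contact_force'])
E
```

```text
[ 0.55236763 -0.11011632  0.09830887] [ 0.87602485  1.04102407 -0.08739749]
```

View pics/scene1c.png

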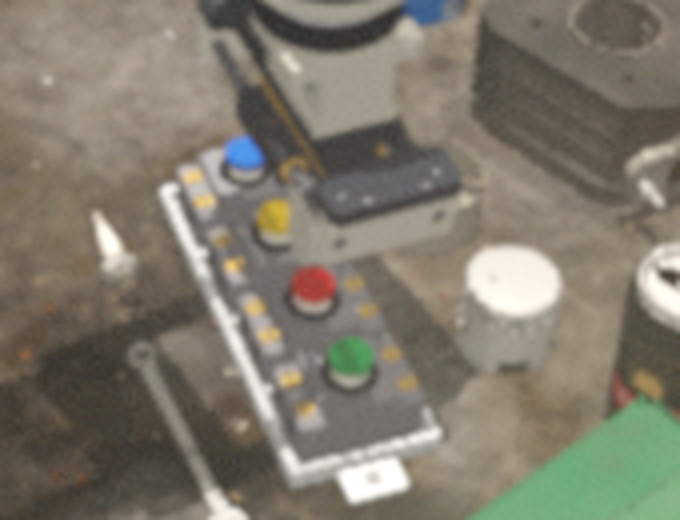

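```bash
cat >> h.py <<'E'
def proj(n,X):
    c=get_calibration(n);K=np.array(c['K']);T=np.linalg.inv(np.array(c['world_from_camera']))
    q=T[:3,:3]@np.array(X)+T[:3,3];x,y=q[0]/-q[2],-q[1]/-q[2];s=1+c['k1']*(x*x+y*y)
    return K[0,0]*x*s+K[0,2],K[1,1]*y*s+K[1,2]
E
python3 - <<'E'
from h import *
from scipy.spatial.transform import Rotation as R
s=get_state();M=R.from_rotvec(s['orientation']).as_matrix();print(M.round(3))
tip=s['position']+.014*M[:,2];print('tip',tip)
for n,o in(('top',(230,150)),('scene',(230,180))):
    im=cv2.imread(f'pics/{n}1c.png')
    for X,c in((tip,(0,0,255)),(tip+.0175*M[:,1],(0,255,0)),(tip-.0175*M[:,1],(255,0,0)),(tip-.084*M[:,2],(255,0,255)),([.552,-.1127,.061],(255,255,0))):
        u,v=proj(n,X);cv2.circle(im,(int((u-o[0]+.5)*4),int((v-o[1]+.5)*4)),4,c,-1)
    cv2.imwrite(f'pics/{n}1d.png',im)
E
```

```text
[[-0.922  0.387 -0.   ]
 [ 0.387  0.922 -0.007]
 [-0.002 -0.006 -1.   ]]
tip [ 0.55236145 -0.11021053  0.08430919]
```

View pics/scene1d.png

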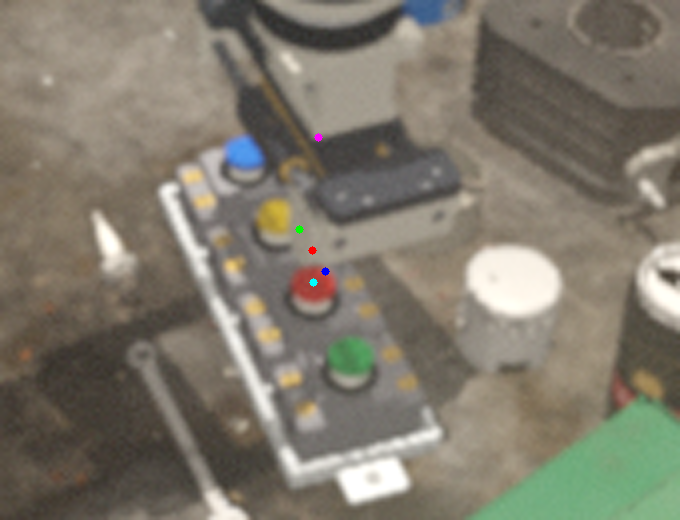

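View pics/top1d.png

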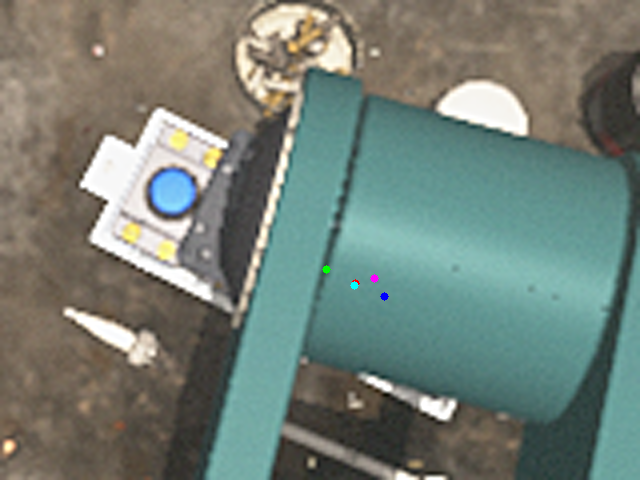

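```bash
python3 - <<'E'
from h import *
z=np.load('pics/scene1.npz');W=world('scene',z['d'])
for (a,b) in [(320,210),(330,200),(350,240),(340,250),(330,255),(315,250),(310,240),(400,230),(460,195),(455,160),(390,190),(300,200),(300,225),(330,225)]:
    u,v=230+a//4,180+b//4;print((a,b),W[v,u].round(3))
np.set_printoptions(linewidth=250)
print((W[228:252,296:326,2]*1000).round().astype(int))
E
python3 - <<'E'
import cv2
im=cv2.imread('pics/scene1.png')[150:270,260:380];cv2.imwrite('pics/s1e.png',cv2.resize(im,None,fx=5,fy=5,interpolation=cv2.INTER_LANCZOS4))
E
```

```text
(320, 210) [ 0.488 -0.171  0.202]
(330, 200) [ 0.488 -0.176  0.21 ]
(350, 240) [ 0.496 -0.183  0.183]
(340, 250) [ 0.495 -0.18   0.176]
(330, 255) [ 0.489 -0.177  0.176]
(315, 250) [ 0.536 -0.126  0.107]
(310, 240) [ 0.539 -0.12   0.108]
(400, 230) [ 0.522 -0.194  0.181]
(460, 195) [ 0.72  -0.086  0.   ]
(455, 160) [ 0.721 -0.076  0.02 ]
(390, 190) [ 0.514 -0.191  0.211]
(300, 200) [ 0.545 -0.107  0.124]
(300, 225) [ 0.545 -0.108  0.107]
(330, 225) [ 0.485 -0.179  0.198]
[[ 46  40  45  42  42  42  43 124 127 181 179 184 185 207 209 209 210 211 208 211 209 209 210 209 212 210 213 210 209 211]
 [ 44  42  43  41  41  41  36 121 123 127 183 185 183 204 209 210 208 210 209 213 212 208 208 211 209 209 208 211 208 208]
 [ 40  37  38  57  62  36  36 120 123 124 131 183 185 203 205 210 210 209 210 210 211 211 210 211 210 209 212 209 210 210]
 [ 60  62  60  58  58  59  61 114 120 121 130 182 184 183 205 208 212 209 210 210 209 210 207 211 207 211 210 210 211 210]
 [ 58  62  60  60  63  61  57 111 115 118 125 129 181 183 202 206 209 210 209 210 208 212 210 209 209 210 209 210 208 208]
 [ 60  58
[... 1628 characters left out ...]
 40  87  41  39  36  35 167 169  32  31  30  32  12  -1  -1   0   1   1   0   0  -1]
 [ 43  42  40  38  39  43  39  38  36  36  62  63  60  58  58  45  47  45  32  28  30  14  -1  -2   2   1  -3  -5  -2   0]
 [ 40  41  38  38  36  37  35  35  34  64  60  59  60  60  60  59  60  45  44  25  37  36  37  36  -4   2   0   0  -1  -4]
 [ 36  34  32  33  34  33  45  43  59  62  59  59  60  59  58  61  61  60  43  41  34  37  34 875  -2   0  -1  -2  -3  -5]
 [ 31  32  44  42  43  46  47  43  59  62  60  61  62  61  62  60  63  58 875  44  38  39  40  37  38   0  -2  -3  -2  -2]
 [ 42  43  46  45  46  45  45  62  60  62  61  60  60  59  58  63  61  63  46  44  45  38  38  40  40  36   0  -4  -3   0]]
```

View pics/s1e.png

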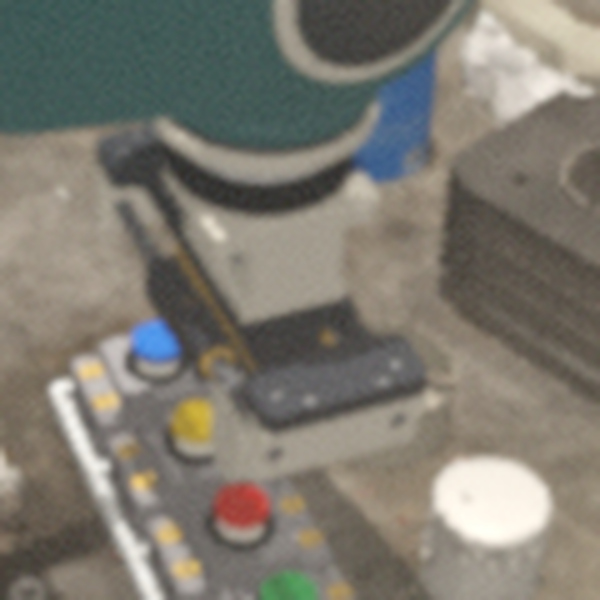

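Gripper seen from the side: tips around (308,243), 24 mm above red as predicted. The red button is clear below. Descending.

Emit:
step_arm(
  targets=[
    {"grip": 0,"slide": [0,-0.002,-0.008],"turn": [0,0,0]},
    {"grip": 0,"slide": [0,0,-0.006],"turn": [0,0,0]},
    {"grip": 0,"slide": [0,0,0],"turn": [0,0,0]},
  ],
)

```text
clock: 2.62
position: [0.5533, -0.1118, 0.0859]
orientation: [0.617, 3.075, -0.011]
contact_force: [-0.5, -0.4, -0.6]
grip_width: 0.007
```

Emit:
step_arm(
  targets=[
    {"grip": 0,"slide": [0,0,-0.003],"turn": [0,0,0]},
  ],
)

```text
clock: 2.7
position: [0.5536, -0.1119, 0.0835]
orientation: [0.617, 3.075, -0.011]
contact_force: [0.2, 0.1, 0.1]
grip_width: 0.004
```

Emit:
step_arm(
  targets=[
    {"grip": 0,"slide": [0,0,-0.003],"turn": [0,0,0]},
  ],
)

```text
clock: 2.78
position: [0.5536, -0.112, 0.0803]
orientation: [0.617, 3.074, -0.011]
contact_force: [-0.2, -0.7, 0.2]
grip_width: 0.004
```

Emit:
step_arm(
  targets=[
    {"grip": 0,"slide": [-0.001,-0.001,-0.003],"turn": [0,0,0]},
  ],
)

```text
clock: 2.87
position: [0.5528, -0.113, 0.0772]
orientation: [0.617, 3.074, -0.011]
contact_force: [-0.4, 0.1, 0.1]
grip_width: 0.009
```

Emit:
step_arm(
  targets=[
    {"grip": 0,"slide": [0,0,-0.002],"turn": [0,0,0]},
  ],
)

```text
clock: 2.95
position: [0.5526, -0.1131, 0.0749]
orientation: [0.617, 3.074, -0.011]
contact_force: [-2.1, -0.3, 3.4]
grip_width: 0.004
```

Emit:
step_arm(
  targets=[
    {"grip": 0,"slide": [0,0,-0.002],"turn": [0,0,0]},
  ],
)

```text
clock: 3.03
position: [0.5526, -0.1132, 0.073]
orientation: [0.617, 3.074, -0.011]
contact_force: [-1.8, 1.7, 4.1]
grip_width: 0.004
```

Emit:
step_arm(
  targets=[
    {"grip": 0,"slide": [0,0,-0.002],"turn": [0,0,0]},
  ],
)

```text
clock: 3.12
position: [0.5526, -0.1132, 0.071]
orientation: [0.617, 3.074, -0.011]
contact_force: [-1.7, 0.5, 3.9]
grip_width: 0.006
```

Emit:
step_arm(
  targets=[
    {"grip": 0,"slide": [0,0,-0.002],"turn": [0,0,0]},
    {"grip": 0,"slide": [0,0,-0.002],"turn": [0,0,0]},
  ],
)

```text
clock: 3.28
position: [0.5526, -0.1132, 0.067]
orientation: [0.618, 3.074, -0.01]
contact_force: [-2.2, 1.9, 4.1]
grip_width: 0.003
```

Emit:
step_arm(
  targets=[
    {"grip": 0,"slide": [0,0,-0.0015],"turn": [0,0,0]},
    {"grip": 0,"slide": [0,0,0],"turn": [0,0,0]},
    {"grip": 0,"slide": [0,0,0],"turn": [0,0,0]},
  ],
)

```text
clock: 3.53
position: [0.5526, -0.1132, 0.065]
orientation: [0.618, 3.074, -0.011]
contact_force: [-1.7, 0.4, 3.5]
grip_width: 0.006
```

Emit:
step_arm(
  targets=[
    {"grip": 0,"slide": [0,0,0.015],"turn": [0,0,0]},
    {"grip": 0,"slide": [0,0,0.02],"turn": [0,0,0]},
    {"grip": 0,"slide": [0.01,0.022,0.005],"turn": [0,0,0]},
    {"grip": 0,"slide": [0.01,0.022,0],"turn": [0,0,0]},
    {"grip": 0,"slide": [0,0,0],"turn": [0,0,0]},
  ],
)

```text
clock: 3.95
position: [0.5727, -0.0686, 0.1055]
orientation: [0.622, 3.074, -0.01]
contact_force: [-0.5, 0.4, -0.5]
grip_width: 0.006
```

```bash
python3 - <<'E'
from h import *
p,d=snap('scene','scene2');W=world('scene',d)
cv2.imwrite('pics/s2c.png',cv2.resize(cv2.cvtColor(p[180:300,250:400],cv2.COLOR_RGB2BGR),None,fx=5,fy=5,interpolation=cv2.INTER_LANCZOS4))
s=get_state();print(s['position'],s['contact_force'])
for n,(x,y) in dict(red=(.552,-.1127),green=(.528,-.164)).items():
    m=(np.hypot(W[...,0]-x,W[...,1]-y)<.010)&(W[...,2]<.07);print(n,np.median(W[m][:,2]),m.sum())
E
```

```text
[ 0.57213637 -0.06976237  0.10534012] [ 0.5197204  -0.4766219  -0.11100237]
red 0.049491446001765305 44
green 0.05961628115582707 63
```

View pics/s2c.png

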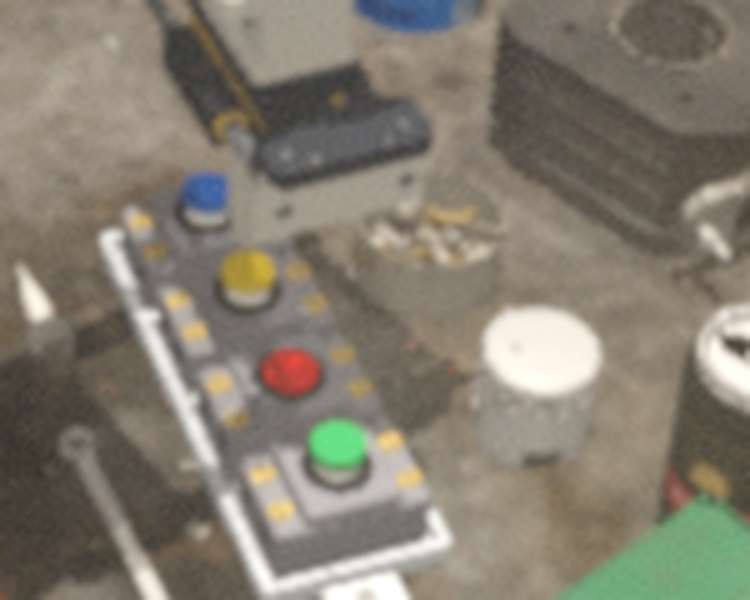

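Red's white band is gone: its cap at (290,372) in the crop is 10 mm lower. Green and yellow are still up with bands visible. Next is yellow.

Emit:
step_arm(
  targets=[
    {"grip": 0,"slide": [0.0045,0.0085,0],"turn": [0,0,0]},
    {"grip": 0,"slide": [0,0,-0.008],"turn": [0,0,0]},
    {"grip": 0,"slide": [0,0,-0.008],"turn": [0,0,0]},
    {"grip": 0,"slide": [0,0,-0.005],"turn": [0,0,0]},
    {"grip": 0,"slide": [0,0,0],"turn": [0,0,0]},
  ],
)

```text
clock: 4.42
position: [0.576, -0.0618, 0.0805]
orientation: [0.622, 3.076, -0.013]
contact_force: [-0.0, 0.1, -0.7]
grip_width: 0.006
```

Emit:
step_arm(
  targets=[
    {"grip": 0,"slide": [0.0005,0,-0.003],"turn": [0,0,0]},
  ],
)

```text
clock: 4.5
position: [0.5763, -0.0621, 0.0772]
orientation: [0.623, 3.076, -0.013]
contact_force: [-0.0, 0.4, -0.3]
grip_width: 0.004
```

Emit:
step_arm(
  targets=[
    {"grip": 0,"slide": [0,0,-0.002],"turn": [0,0,0]},
  ],
)

```text
clock: 4.58
position: [0.5761, -0.0623, 0.0746]
orientation: [0.623, 3.076, -0.013]
contact_force: [-0.3, 2.5, 4.8]
grip_width: 0.005
```

Emit:
step_arm(
  targets=[
    {"grip": 0,"slide": [0,0,-0.002],"turn": [0,0,0]},
  ],
)

```text
clock: 4.67
position: [0.5762, -0.0624, 0.0726]
orientation: [0.624, 3.076, -0.012]
contact_force: [-0.7, 2.8, 4.7]
grip_width: 0.008
```

Emit:
step_arm(
  targets=[
    {"grip": 0,"slide": [0,0,-0.002],"turn": [0,0,0]},
  ],
)

```text
clock: 4.75
position: [0.5762, -0.0623, 0.0707]
orientation: [0.624, 3.076, -0.011]
contact_force: [-1.8, 2.2, 3.7]
grip_width: 0.006
```

Emit:
step_arm(
  targets=[
    {"grip": 0,"slide": [0,0,-0.002],"turn": [0,0,0]},
    {"grip": 0,"slide": [0,0,-0.002],"turn": [0,0,0]},
  ],
)

```text
clock: 4.92
position: [0.5762, -0.0623, 0.0669]
orientation: [0.624, 3.076, -0.011]
contact_force: [-2.7, 1.5, 4.6]
grip_width: 0.004
```

Emit:
step_arm(
  targets=[
    {"grip": 0,"slide": [0,0,-0.0015],"turn": [0,0,0]},
    {"grip": 0,"slide": [0,0,0],"turn": [0,0,0]},
    {"grip": 0,"slide": [0,0,0],"turn": [0,0,0]},
  ],
)

```text
clock: 5.17
position: [0.5762, -0.0624, 0.065]
orientation: [0.624, 3.076, -0.011]
contact_force: [-1.5, 1.4, 4.0]
grip_width: 0.006
```

Emit:
step_arm(
  targets=[
    {"grip": 0,"slide": [0,0,0.015],"turn": [0,0,0]},
    {"grip": 0,"slide": [0,0,0.02],"turn": [0,0,0]},
    {"grip": 0,"slide": [0.011,0.024,0.003],"turn": [0,0,0]},
    {"grip": 0,"slide": [0.011,0.024,0],"turn": [0,0,0]},
    {"grip": 0,"slide": [0,0,0],"turn": [0,0,0]},
  ],
)

```text
clock: 5.58
position: [0.5985, -0.0144, 0.1038]
orientation: [0.629, 3.075, -0.013]
contact_force: [0.8, 0.5, -0.8]
grip_width: 0.003
```

```bash
python3 - <<'E'
from h import *
p,d=snap('scene','scene3');W=world('scene',d)
cv2.imwrite('pics/s3c.png',cv2.resize(cv2.cvtColor(p[180:300,250:400],cv2.COLOR_RGB2BGR),None,fx=5,fy=5,interpolation=cv2.INTER_LANCZOS4))
s=get_state();print(s['position'],s['contact_force'])
for n,(x,y) in dict(yel=(.5768,-.061),red=(.552,-.1127),green=(.528,-.164)).items():
    m=(np.hypot(W[...,0]-x,W[...,1]-y)<.010)&(W[...,2]<.07);print(n,np.median(W[m][:,2]),m.sum())
E
```

```text
[ 0.59780749 -0.01568489  0.10353781] [-0.66384984 -0.11791336  0.09850811]
yel 0.04949814581714951 43
red 0.049395910225874584 44
green 0.05963092730700331 58
```

View pics/s3c.png

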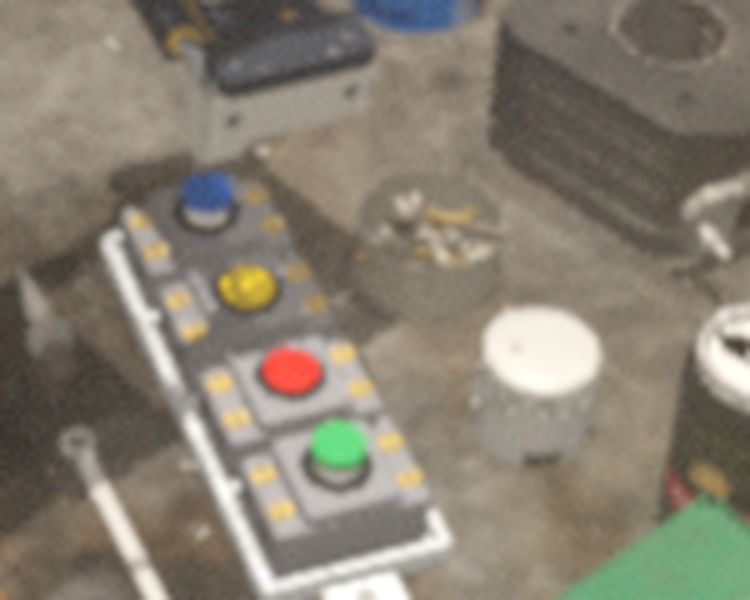

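Yellow at (246,287) is in as well, its band gone; blue at (207,195) and green at (338,445) are still up. Next is blue, target (0.601, -0.010).

Emit:
step_arm(
  targets=[
    {"grip": 0,"slide": [0.003,0.005,0],"turn": [0,0,0]},
    {"grip": 0,"slide": [0,0,-0.008],"turn": [0,0,0]},
    {"grip": 0,"slide": [0,0,-0.007],"turn": [0,0,0]},
    {"grip": 0,"slide": [0,0,-0.004],"turn": [0,0,0]},
    {"grip": 0,"slide": [0,0,0],"turn": [0,0,0]},
  ],
)

```text
clock: 6.05
position: [0.5999, -0.0122, 0.081]
orientation: [0.629, 3.077, -0.016]
contact_force: [-0.6, 0.3, 0.1]
grip_width: 0.008
```

Emit:
step_arm(
  targets=[
    {"grip": 0,"slide": [0.001,0.002,-0.0035],"turn": [0,0,0]},
  ],
)

```text
clock: 6.13
position: [0.6007, -0.0107, 0.0774]
orientation: [0.63, 3.077, -0.017]
contact_force: [0.1, 0.3, 1.1]
grip_width: 0.005
```

Emit:
step_arm(
  targets=[
    {"grip": 0,"slide": [0,0,-0.002],"turn": [0,0,0]},
  ],
)

```text
clock: 6.22
position: [0.6007, -0.0107, 0.0748]
orientation: [0.631, 3.077, -0.016]
contact_force: [0.0, 2.5, 3.4]
grip_width: 0.003
```

Emit:
step_arm(
  targets=[
    {"grip": 0,"slide": [0,0,-0.002],"turn": [0,0,0]},
  ],
)

```text
clock: 6.3
position: [0.6007, -0.0106, 0.0728]
orientation: [0.631, 3.077, -0.016]
contact_force: [-1.9, 0.9, 4.6]
grip_width: 0.008
```

Emit:
step_arm(
  targets=[
    {"grip": 0,"slide": [0,0,-0.002],"turn": [0,0,0]},
  ],
)

```text
clock: 6.38
position: [0.6008, -0.0106, 0.0709]
orientation: [0.631, 3.077, -0.016]
contact_force: [-1.6, 1.9, 4.6]
grip_width: 0.005
```

Emit:
step_arm(
  targets=[
    {"grip": 0,"slide": [0,0,-0.002],"turn": [0,0,0]},
    {"grip": 0,"slide": [0,0,-0.002],"turn": [0,0,0]},
  ],
)

```text
clock: 6.55
position: [0.6008, -0.0106, 0.067]
orientation: [0.631, 3.076, -0.016]
contact_force: [-1.9, 0.8, 3.9]
grip_width: 0.003
```

Emit:
step_arm(
  targets=[
    {"grip": 0,"slide": [0,0,-0.0018],"turn": [0,0,0]},
    {"grip": 0,"slide": [0,0,0],"turn": [0,0,0]},
    {"grip": 0,"slide": [0,0,0],"turn": [0,0,0]},
  ],
)

```text
clock: 6.8
position: [0.6008, -0.0107, 0.0648]
orientation: [0.631, 3.076, -0.016]
contact_force: [-1.3, 0.6, 4.2]
grip_width: 0.006
```

Emit:
step_arm(
  targets=[
    {"grip": 0,"slide": [0,0,0.015],"turn": [0,0,0]},
    {"grip": 0,"slide": [0,0,0.03],"turn": [0,0,0]},
    {"grip": 0,"slide": [0,0,0.04],"turn": [0,0,0]},
    {"grip": 0,"slide": [0,0,0.04],"turn": [0,0,0]},
    {"grip": 0,"slide": [0,0,0.03],"turn": [0,0,0]},
  ],
)

```text
clock: 7.22
position: [0.5962, -0.011, 0.2156]
orientation: [-0.629, -3.065, 0.02]
contact_force: [0.6, 0.1, 0.7]
grip_width: 0.004
```

Emit:
step_arm(
  targets=[
    {"grip": 0,"slide": [-0.015,0.037,0],"turn": [0,0,0]},
    {"grip": 0,"slide": [-0.015,0.037,0],"turn": [0,0,0]},
    {"grip": 0,"slide": [-0.015,0.037,0],"turn": [0,0,0]},
    {"grip": 0,"slide": [-0.015,0.02,0],"turn": [0,0,0]},
    {"grip": 0,"slide": [0,0,0],"turn": [0,0,0]},
  ],
)

```text
clock: 7.63
position: [0.5364, 0.1224, 0.2249]
orientation: [0.64, 3.076, -0.017]
contact_force: [-0.5, -0.6, 0.2]
grip_width: 0.004
```

```bash
python3 - <<'E'
from h import *
p,d=snap('scene','scene4');W=world('scene',d)
cv2.imwrite('pics/s4c.png',cv2.resize(cv2.cvtColor(p[180:300,250:400],cv2.COLOR_RGB2BGR),None,fx=5,fy=5,interpolation=cv2.INTER_LANCZOS4))
s=get_state();print(s['position'],s['contact_force'],s['clock'])
for n,(x,y) in dict(blue=(.601,-.010),yel=(.5768,-.061),red=(.552,-.1127),green=(.528,-.164)).items():
    m=(np.hypot(W[...,0]-x,W[...,1]-y)<.010)&(W[...,2]<.07);print(n,np.median(W[m][:,2]),m.sum())
E
```

```text
[0.5372327  0.12134579 0.22487761] [-0.14078378 -0.20620259  0.02221041] 7.6833
blue 0.0487692291948118 36
yel 0.04914886008029501 46
red 0.049283187619173496 45
green 0.05966021697425805 57
```

View pics/s4c.png

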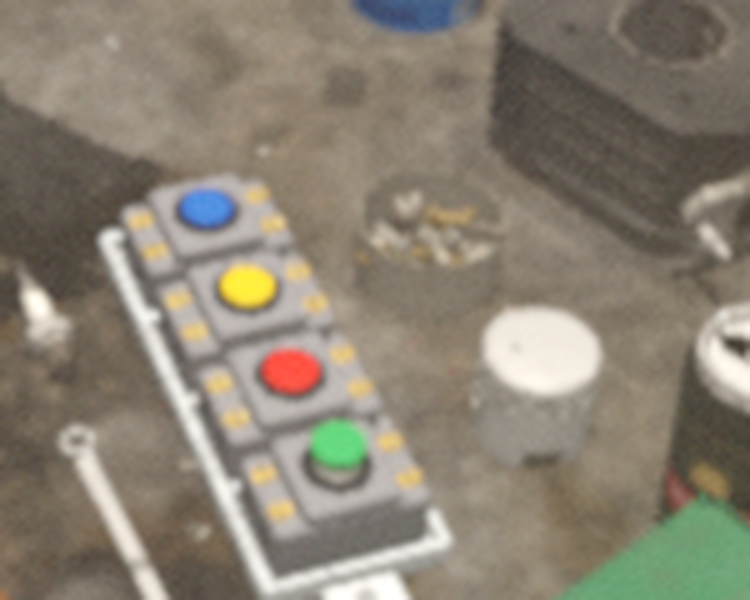

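Blue (207,209), yellow (247,287) and red (290,372) are flush with no white band; green (338,445) is still up with its band visible. The arm is clear, so I'm handing in.

```bash
python3 -c "
from station import *
finish_job()"
```

```text
the job is handed in; nothing more can be done
```

I pressed red, then yellow, then blue with the closed fingertips, at about 4 to 5 N each, stopping about 10.5 mm in. I then raised the arm clear and handed the job in at about 7.7 s.

- **Buttons:** in the last picture the white bands on red, yellow and blue are out of sight. By depth, each of those caps is about 10 to 11 mm below where it started. Green is still up at its original height with its band showing.
- **Breakers and bystanders:** I saw no shift in the breakers, or in the bystanders in the cropped view (piston, bolt tin, spark plug, part of the spanner and drink can). The spray can was outside that view; I did not check it, but the arm stayed well away from it.
- **Contact:** nothing is touching the arm; the force reading is about 0 N.

No check failed or disagreed. I judged the breaker positions by eye from the pictures rather than measuring them again.

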